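# Charge the wax tank and put the scoop tray away

### The job

Tip the three wax bars from the scoop tray into the open steel melting tank, then put the empty tray upright in the wide bay of the chest's open drawer and slide the drawer fully shut. Do not knock over or push aside the bottles, jar, tin, weight and ink roller standing about.

Things in the scene. Friction and masses are not known exactly. Their poses are not given: they have to be found in the camera images.
- tray: Aluminium scoop tray, 130 (its x) x 100, 160 g; walls 34 high, 4 thick at both sides and the -x end; the +x end is open with no lip: contents slide out when it is tipped some 50 degrees down. A red bridge handle rises from the -x end: a bar along x from -65 to +25, 16 wide, 16 high, centred 70 above the underside; overall height 78. Origin: centre of the underside; z up.
- tray_grip (a point): Point on the middle of the red handle bar, above the loaded tray's balance point (10 towards -x from the tray's middle, 70 above its underside). Axes as the tray's; grip across its y.
- wax0: Yellow wax bar, 60 (its x) x 24 x 24 high, about 40 g, loose in the tray. Origin: centre of its underside as first laid.
- wax1: Green wax bar, the same size, loose in the tray. Origin: centre of its underside as first laid.
- wax2: Blue wax bar, the same size, loose in the tray. Origin: centre of its underside as first laid.
- tank_in (a point): Centre of the inner floor of the square open-topped steel tank: 190 x 190 outside, walls 6 thick (178 x 178 inside), rim 84 above this point, 90 above the table. Fixed to the table. Axes along its walls; a black control box sticks out 26 on its -x side.
- chest: Fixed white chest with a wooden top and one drawer at the -x side. 220 deep (its x) x 200 wide (its y) x 122 high. Origin: on the table, 50 in front (-x) of the chest's front edge, so the body spans x = +50 to +270, y = -100 to +100. A can and a box, up to 75 high, are fixed on its top, behind x = +150.
- drawer (a joint): How far the drawer is pulled out towards the chest's -x, in m: 0 fully shut, 0.19 the most; it slides freely with about 1 N of friction.
- bay (a point): Point on the drawer's inner floor, mid-width of the wide empty bay, 19.5 above the table; axes as the chest's. The bay runs 85 to the drawer front (-x), 108 to the back (+x), 65 to each side; at +y a divider 45 high and a narrow bay of crayons. Side walls 55 high; the chest's top leaves 90 above this floor. With the drawer out by q, x from -85 to q - 85 is clear of the chest's top.
- pull (a point): Middle of the outer (-x) edge of the steel pull, a level bar 170 long (y), 12 high, 18 deep on the drawer front, 92 above the table and 30 in front of the drawer front's inner face. Axes as the chest's.
- tin: Green tin, 50 diameter, 80 high, standing on the table close beside the open drawer (its +y side); leave alone. Origin: centre of the underside.
- pigment: Orange-labelled bottle, 44 diameter, 120 high, standing in front of the tank; leave alone. Origin: centre of the underside.
- brayer: Ink roller lying close beside the tank (its +y side): rubber roll 32 diameter 60 long (its y) with a wooden handle out to x = +123; leave alone. Origin: under the middle of the roll.
- bottle0: Tall blue-labelled bottle, 52 diameter, 180 high, standing between the task's things on the robot's side; leave alone. Origin: centre of the underside.
- bottle1: Tall yellow-labelled bottle, 52 diameter, 180 high, likewise; leave alone. Origin: centre of the underside.
- jar: Red-labelled jar, 54 diameter, 85 high, standing just beyond the tray's open end; leave alone. Origin: centre of the underside.
- weight: Dark steel weight, 56 diameter, 70 high, standing close beside the tray (its +y side); leave alone. Origin: centre of the underside.
Mind the look-alikes: they are no part of the job. Of the things shaped like the wax2, the blue one is meant.

How it is judged:
On the way, in this order (a step that is already met when the one before it is completed fails the run):
1. all three wax bars lie in the tank (x of wax0 in the frame of tank_in between -0.09 and 0.09 m and y of wax0 in the frame of tank_in between -0.09 and 0.09 m and x of wax1 in the frame of tank_in between -0.09 and 0.09 m and y of wax1 in the frame of tank_in between -0.09 and 0.09 m and x of wax2 in the frame of tank_in between -0.09 and 0.09 m and y of wax2 in the frame of tank_in between -0.09 and 0.09 m and z of each of wax0, wax1, wax2 in the frame of tank_in below 0.08 m), for 0.2 s.
2. the tray stands upright on the floor of the drawer's wide bay (x of tray in the frame of bay between -0.045 and 0.06 m and y of tray in the frame of bay between -0.025 and 0.025 m and z of tray in the frame of bay below 0.008 m and angle between tray's own z axis and vertical below 0.1 rad), for 0.2 s.
At the end, for the whole second after the job is handed in: The three wax bars are inside the tank, below its rim; the tray stands upright (within 0.1 rad) and at rest on the floor of the drawer's wide bay; the drawer is shut to within 8 mm (all of step 1 and all of step 2 and value of joint drawer below 0.008 m and linear speed of tray below 0.02 m/s); the robot touches nothing.
It fails at once if tall bottle shifted more than 30 mm or tipped over (distance of any of bottle0, bottle1 from where it was at the start of the episode above 0.03 m or angle between any of bottle0, bottle1's own z axis and vertical above 0.5 rad).
It fails at once if green tin by the drawer shifted more than 30 mm or tipped over (distance of tin from where it was at the start of the episode above 0.03 m or angle between tin's own z axis and vertical above 0.5 rad).
It fails at once if pigment bottle or ink roller by the tank shifted more than 30 mm or tipped over (distance of any of pigment, brayer from where it was at the start of the episode above 0.03 m or angle between any of pigment, brayer's own z axis and vertical above 0.5 rad).
It fails at once if jar or steel weight by the tray shifted more than 30 mm or tipped over (distance of any of jar, weight from where it was at the start of the episode above 0.03 m or angle between any of jar, weight's own z axis and vertical above 0.5 rad).
It also fails if it takes over 69 s, if anything falls off the work surface, if the arm or the gripper's body presses on something with over 40 N, if the wrist force passes 120 N, or if a joint passes its speed limit or range.

### The arm

A 6-joint arm with a two-finger parallel gripper is mounted at the origin on the work surface. World frame = base frame: x ahead of the robot, y to its left, z up, the work surface at z = 0. Lengths are in m, angles in rad, forces in N, time in s.
With the tool pointing down it reaches from about 0.425 to 0.95 m from the base axis. Payload 3.5 kg.
Tool frame: the origin (TCP) lies at the very end of the fingers, on their centre line; the grasp point (between the pads) lies 19 mm behind it; x points along the fingers, z is the direction in which the jaws open and shut, and the axes are right-handed (so a half turn about x gives the same grasp; the last joint's range is limited). The gripper opens to 85 mm and grips with 20 to 120 N. Pads are 22 mm wide; open, the fingers measure 114 mm over their backs; the gripper's body (76 mm by 85 mm) begins 54 mm behind the grasp point. The pads swing forward as they close: fully open they stand 13 mm farther back than shut.
Start: joints at [1.083, 0.286, 1.577, -0, 1.279, -0.15], TCP at [0.224, 0.637, 0.231] pointing down, gripper open.
Joint ranges: [-2.77, 2.77], [-0.9, 2.22], [0.21, 2.48], [-1.53, 4.67], [0.24, 2.81], [-2.84, 2.84]. Speed limits (rad/s): [2.79, 2.79, 3.14, 3.14, 3.14, 3.14].

### API

Orientations are given as a unit quaternion [x, y, z, w].
In Python, from plant import ctrl, cams gives the robot as it stands.
- The arm moves only by the tool play_rows, never from a script. Its argument "rows" is a list of rows, each a list of 3 entries, a list of its own where there are three numbers: the opening in per cent of the stroke, from 0 (shut) to 100 (fully open), then the shift along the tool's x, y, z in units of 0.3 m (1.0 is 0.3 m), then the turn, a rotation vector about the tool's x, y, z in units of pi/2 rad (1.0 is pi/2 rad). A call has 1 to 10 rows; each row is the pose to reach, as a shift and turn from the pose commanded when the call began, along the tool's axes at that moment; what a row does not reach only later rows make up. A row lasts 1/12 s, in which the tool goes at most 41.7 mm and 7.16 degrees, less where a joint would pass 70% of its speed; a pose out of reach is approached as far as the arm can. A call with a number of a shift or a turn outside -1 to 1 is refused whole. A call with a gripper value outside its range is refused whole. The fingers move at their own pace and stop on an object; "force" is the grip in N (left out, the last holds). Time passes only in rows, so rows that repeat a pose let the fingers close. It gives the time, the measured TCP pose, the force and the opening at its end, in the units of the state.
- ctrl.get_state(): the state, without advancing time (a new reading comes with each control period).
- cams.read_camera(name): name is "scene" or "top" or "wrist"; returns a dict with "color" (480x640x3 uint8, red, green, blue), "fx", "fy", "cx", "cy" (pixels), "view" (4x4, takes a point from world to camera coordinates). Camera axes: x right, y down, z forward; pixel columns grow to the right and rows downward; lengths in m; the calibration is good to about 2 mm. A picture is of the moment at which its call begins. There is no depth.
- ctrl.sign_off(): hands the job in, once; it reports no verdict.
The state is a dict: "time": time; "qpos": joint angles; "dq": joint speeds; "joint_efforts": joint torques, N m; "eef_pos": TCP position; "tcp_rot": TCP orientation; "contact_force": force on the tool from outside, world axes, zero at the start; "wrist_torque": the same for the moment, N m; "opening": opening from 0.0 (shut) to 1.0 (fully open).
Only numpy, scipy, OpenCV 4.12 (cv2) and the standard library are available. Lean on these libraries where they do the work, as an engineer would, in place of code of your own. Each camera call takes 0.05 s, during which the arm holds its last target. There are 200 camera calls.

## Working session

There is one attempt and no reset: what is moved stays moved. The work goes in short steps, Python scripts to look and compute and a tool call to move; the robot and the scene stay as the last step left them, time stands still between calls to the robot, and variables do not carry over. Pictures are saved under pics/ and viewed, about 8 in all and at most 12, crops included, and the job is handed in when it is done.

Besides the shell and the picture viewer there is one more tool, called by a JSON object that holds its "name" and its "arguments", one argument or row to a line. play_rows: Moves the arm, as the interface text tells. Shifts and turns lie within -1 to 1; 1 stands for 0.3 m of shift or pi/2 rad of turn. Its arguments: {"type":"object","properties":{"rows":{"type":"array"},"force":{"type":"number"}},"required":["rows"]}

```bash
mkdir -p pics; ls; python3 - <<'E'
from plant import ctrl,cams
import cv2,numpy as np,pickle
print(ctrl.get_state())
D={}
for n in("scene","top"):
    d=cams.read_camera(n);D[n]=d
    cv2.imwrite(f"pics/{n}0.png",d["color"][:,:,::-1]); print(n,d["fx"],d["fy"],d["cx"],d["cy"],np.round(d["view"],4).tolist())
pickle.dump(D,open("d0.pkl","wb"))
E
```

```text
pics
{'time': 0.0, 'qpos': array([ 1.08301422e+00,  2.87197531e-01,  1.57821631e+00,  1.96550586e-05,
        1.27860236e+00, -1.50014097e-01]), 'dq': array([ 2.23899062e-03,  1.33198108e-03, -2.30981086e-05,  4.50455819e-04,
        1.18736375e-03, -4.08450868e-04]), 'joint_efforts': array([ 2.91661330e-03, -4.05981660e+01, -2.92627788e+01, -4.92351546e-05,
        5.92229568e-03,  5.80751788e-06]), 'eef_pos': array([0.22333997, 0.63626627, 0.22990466]), 'tcp_rot': array([-0.40922281,  0.57769667,  0.40846393,  0.5761601 ]), 'contact_force': array([ 0.40809961, -0.11963125,  0.05600263]), 'wrist_torque': array([-0.01621317, -0.0268923 ,  0.01499241]), 'opening': 0.9982870257912343}
scene 505.5248817581066 505.5248817581066 319.4157669412545 236.81979835547122 [[-0.1674, 0.9858, -0.012, 0.0585], [0.7103, 0.1122, -0.6949, -0.3608], [-0.6837, -0.1249, -0.719, 1.5505], [0.0, 0.0, 0.0, 1.0]]
top 503.27671959649376 503.27671959649376 323.30659177774504 236.78074673289072 [[0.0089, -1.0, 0.0011, 0.0201], [-0.9965, -0.009, -0.0831, 0.5632], [0.0831, -0.0003, -0.9965, 1.2749], [0.0, 0.0, 0.0, 1.0]]
```

View pics/top0.png

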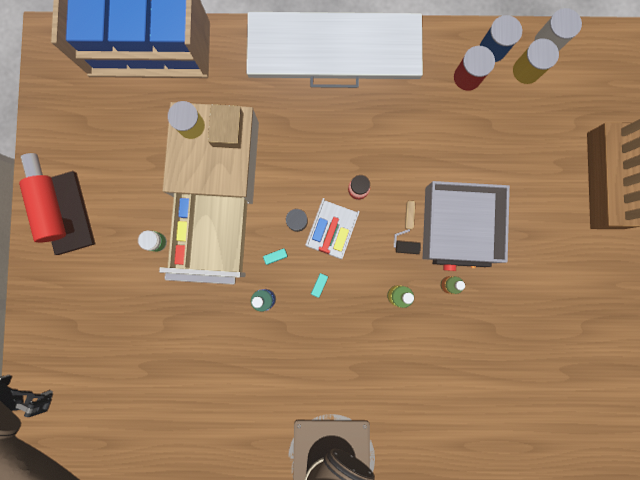

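View pics/scene0.png

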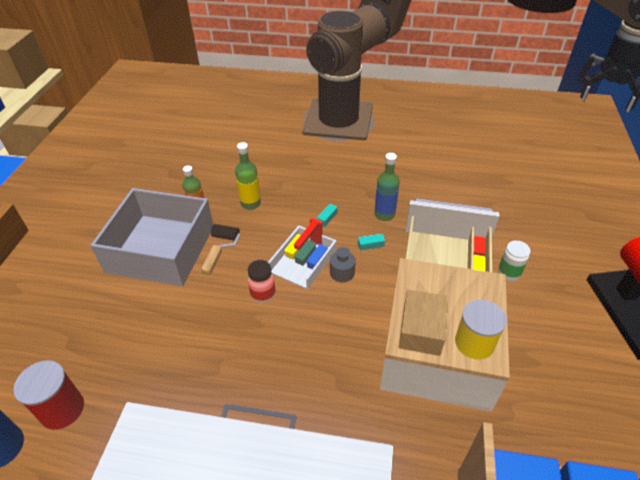

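```bash
python3 - <<'E'
import cv2,pickle
D=pickle.load(open("d0.pkl","rb"))
a=D["top"]["color"][:,:,::-1]
x=cv2.resize(a[95:295,150:350],None,fx=4,fy=4,interpolation=cv2.INTER_CUBIC)[200:800]
cv2.imwrite("pics/c1.png",x)
y=cv2.resize(a[160:310,330:530],None,fx=4,fy=4,interpolation=cv2.INTER_CUBIC)
cv2.imwrite("pics/c2.png",y)
E
```

```text
(no output)
```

View pics/c1.png

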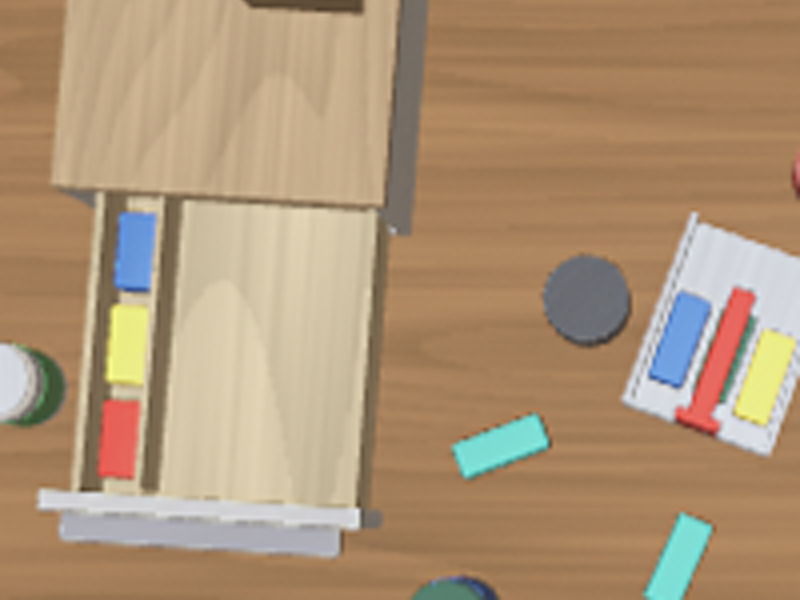

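View pics/c2.png

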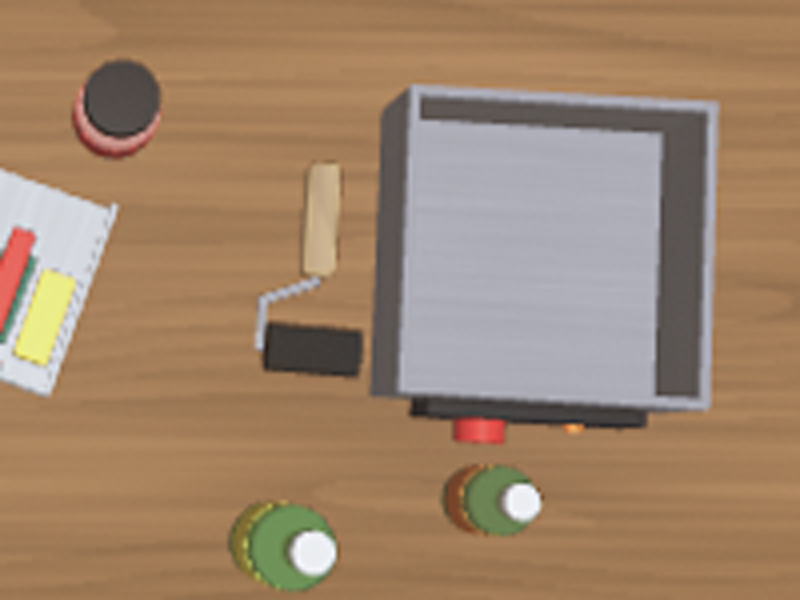

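```bash
cat > h.py <<'E'
import numpy as np,pickle
from scipy.spatial.transform import Rotation as R
def back(d,u,v,z):
    V=np.array(d["view"]);c=-V[:3,:3].T@V[:3,3]
    r=V[:3,:3].T@np.array([(u-d["cx"])/d["fx"],(v-d["cy"])/d["fy"],1])
    return c+r*(z-c[2])/r[2]
def proj(d,p):
    V=np.array(d["view"]);q=V[:3,:3]@np.array(p)+V[:3,3]
    return np.array([d["cx"]+d["fx"]*q[0]/q[2],d["cy"]+d["fy"]*q[1]/q[2]])
E
python3 - <<'E'
from h import *
d=pickle.load(open("d0.pkl","rb"))["top"]
def c1(x,y,z):return back(d,150+x/4-.4,145+y/4-.4,z)
def c2(x,y,z):return back(d,330+x/4-.4,160+y/4-.4,z)
def s(n,*p):
    for q in p: print(n,np.round(q[:2],4))
t=[c1(695,213,.034),c2(116,206,.034),c2(50,395,.034),c1(624,403,.034)]
s("tray",*t,np.mean(t,0));a=t[0]-t[3];b=t[1]-t[2];print(np.linalg.norm(a),np.linalg.norm(t[0]-t[1]),np.degrees(np.arctan2(a[1],a[0])),np.degrees(np.arctan2(b[1],b[0])))
s("bar",c1(742,290,.078),c1(698,415,.078))
k=[c2(410,87,.09),c2(717,102,.09),c2(709,409,.09),c2(398,393,.09)]
s("tank",*k,np.mean(k,0))
s("chest front",c1(52,186,.122),c1(384,207,.122))
s("pull",c1(60,540,.098),c1(338,556,.098))
s("tin",c1(8,383,.08));s("weight",c1(588,298,.07));s("jar",c2(122,98,.085))
s("b1",c2(313,552,.18));s("pig",c2(521,502,.12));s("brayer",c2(312,349,.032),c2(322,163,.02))
s("b0",back(d,257,302,.18)); 
s("crayon floor inner front/back",c1(160,490,.0195),c1(357,507,.0195))
E
```

```text
tray [0.6628 0.0259]
tray [ 0.6292 -0.065 ]
tray [ 0.5074 -0.0233]
tray [0.5398 0.0702]
tray [0.5848 0.002 ]
0.13070789876788935 0.09689355173202734 -19.79200362975936 -18.89911552869212
bar [ 0.6077 -0.0036]
bar [0.5299 0.0229]
tank [ 0.6973 -0.2424]
tank [ 0.6897 -0.4318]
tank [ 0.5002 -0.4228]
tank [ 0.5082 -0.2333]
tank [ 0.5989 -0.3326]
chest front [0.6614 0.4119]
chest front [0.6505 0.2124]
pull [0.4497 0.4072]
pull [0.4416 0.2393]
tin [0.5457 0.4483]
weight [0.6028 0.0922]
jar [ 0.6898 -0.0649]
b1 [ 0.4147 -0.1659]
pig [ 0.443  -0.2993]
brayer [ 0.5384 -0.1908]
brayer [ 0.6605 -0.1999]
b0 [0.4018 0.1726]
crayon floor inner front/back [0.482  0.3686]
crayon floor inner front/back [0.4722 0.2416]
```

```bash
cat >> h.py <<'E'
from plant import ctrl,cams
def tgt(yaw,tilt,s):  # tray yaw, pour tilt (deg), jaw sign
    B=np.array([[0,-s,0],[0,0,s],[-1,0,0.]])
    return R.from_euler('z',yaw,degrees=True)*R.from_euler('y',tilt,degrees=True)*R.from_matrix(B)
def go(grip,yaw,tilt,s,p0=None,R0=None):
    """row numbers taking tool so that grasp point is at grip"""
    st=ctrl.get_state()
    p0=st["eef_pos"] if p0 is None else p0; R0=R.from_quat(st["tcp_rot"]) if R0 is None else R0
    Rt=tgt(yaw,tilt,s); p=np.array(grip)+Rt.apply([.019,0,0])
    sh=R0.inv().apply(p-p0)/.3; tu=(R0.inv()*Rt).as_rotvec()/(np.pi/2)
    print("shift",np.round(sh,3).tolist(),"turn",np.round(tu,3).tolist(),"rows>=",round(max(np.linalg.norm(p-p0)/.0417,np.linalg.norm(tu)*90/7.16),1))
    return p,Rt
E
python3 - <<'E'
from h import *
st=ctrl.get_state(); print(np.round(R.from_quat(st["tcp_rot"]).as_matrix(),3))
for s in(1,-1):
    go([.577,.006,.22],-19.4,0,s)
E
```

```text
[[-0.001 -0.943  0.331]
 [-0.002  0.331  0.943]
 [-1.     0.    -0.002]]
shift [0.1, -1.808, -1.592] turn [0.001, -0.001, -0.0] rows>= 17.3
shift [0.1, -1.808, -1.592] turn [-1.999, 0.0, -0.002] rows>= 25.1
```

{"name": "play_rows", "arguments": {
  "rows": [
    [53,[0.05,-1,-0.88],[0,0,0]],
    [53,[0.05,-1,-0.88],[0,0,0]],
    [53,[0.05,-1,-0.88],[0,0,0]],
    [53,[0.05,-1,-0.88],[0,0,0]],
    [53,[0.05,-1,-0.88],[0,0,0]],
    [53,[0.05,-1,-0.88],[0,0,0]],
    [53,[0.05,-1,-0.88],[0,0,0]],
    [53,[0.05,-1,-0.88],[0,0,0]],
    [53,[0.05,-1,-0.88],[0,0,0]],
    [53,[0.05,-1,-0.88],[0,0,0]]
  ]
}}

```text
time: 0.93
eef_pos: [0.4202, 0.2852, 0.2158]
tcp_rot: [-0.409, 0.578, 0.408, 0.577]
contact_force: [0.7, -0.3, 0.2]
opening: 0.532
```

{"name": "play_rows", "arguments": {
  "rows": [
    [53,[0.05,-0.808,-0.712],[0,0,0]],
    [53,[0.05,-0.808,-0.712],[0,0,0]],
    [53,[0.05,-0.808,-0.712],[0,0,0]],
    [53,[0.05,-0.808,-0.712],[0,0,0]],
    [53,[0.05,-0.808,-0.712],[0,0,0]],
    [53,[0.05,-0.808,-0.712],[0,0,0]],
    [53,[0.05,-0.808,-0.712],[0,0,0]],
    [53,[0.05,-0.808,-0.712],[0,0,0]],
    [53,[0.05,-0.808,-0.712],[0,0,0]]
  ]
}}

```text
time: 1.68
eef_pos: [0.579, 0.0014, 0.2006]
tcp_rot: [-0.408, 0.578, 0.407, 0.578]
contact_force: [-0.3, -0.6, 0.7]
opening: 0.531
```

```bash
python3 - <<'E'
from h import *
import cv2
st=ctrl.get_state();print(st["time"],st["eef_pos"],st["qpos"],st["opening"],st["contact_force"])
go([.577,.006,.07],-19.4,0,1)
d=cams.read_camera("wrist");pickle.dump(d,open("w1.pkl","wb"))
a=d["color"][:,:,::-1].copy();cv2.imwrite("pics/w1.png",a)
Y=np.radians(-19.4);
for p in((.577,.006,.078),):print(proj(d,p))
for dx in(-.055,.035):print("bar end pred",proj(d,(.577+dx*np.cos(Y),.006+dx*np.sin(Y),.078)))
E
```

```text
1.6833 [0.57895732 0.00138444 0.20056384] [-0.17200993  0.10365707  1.84633081 -0.00190006  1.19107543 -1.39881063] 0.5311915627148529 [-0.32853862 -0.5919391   0.68609629]
shift [0.499, 0.012, 0.013] turn [-0.003, -0.001, 0.001] rows>= 3.6
[320.803378   233.41743448]
bar end pred [320.81745655 153.81890049]
bar end pred [320.79521423 279.57444756]
```

View pics/w1.png

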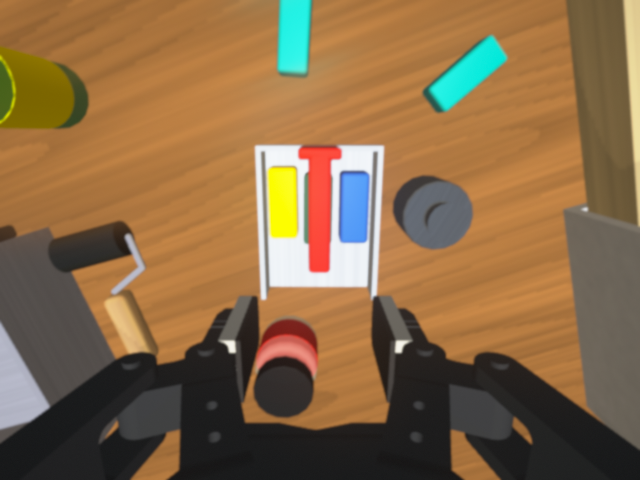

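{"name": "play_rows", "arguments": {
  "force": 60,
  "rows": [
    [53,[0.5,0.022,0.014],[0,0,0]],
    [53,[0.5,0.022,0.014],[0,0,0]],
    [53,[0.5,0.022,0.014],[0,0,0]],
    [53,[0.5,0.022,0.014],[0,0,0]],
    [53,[0.5,0.022,0.014],[0,0,0]],
    [0,[0.5,0.022,0.014],[0,0,0]],
    [0,[0.5,0.022,0.014],[0,0,0]],
    [0,[0.5,0.022,0.014],[0,0,0]],
    [0,[0.5,0.022,0.014],[0,0,0]],
    [0,[0.5,0.022,0.014],[0,0,0]]
  ]
}}

```text
time: 2.57
eef_pos: [0.5743, 0.0127, 0.0541]
tcp_rot: [-0.41, 0.576, 0.408, 0.578]
contact_force: [0.2, 1.2, 4.7]
opening: 0.171
```

{"name": "play_rows", "arguments": {
  "rows": [
    [0,[-0.05,0,0],[0,0,0]],
    [0,[-0.1,0,0],[0,0,0]],
    [0,[-0.15,0,0],[0,0,0]],
    [0,[-0.2,0,0],[0,0,0]],
    [0,[-0.27,0,0],[0,0,0]],
    [0,[-0.34,0,0],[0,0,0]],
    [0,[-0.41,0,0],[0,0,0]],
    [0,[-0.47,0,0],[0,0,0]],
    [0,[-0.5,0,0],[0,0,0]],
    [0,[-0.5,0,0],[0,0,0]]
  ]
}}

```text
time: 3.4
eef_pos: [0.5737, 0.0124, 0.2044]
tcp_rot: [-0.41, 0.576, 0.407, 0.578]
contact_force: [0.2, -0.9, -2.0]
opening: 0.177
```

```bash
python3 - <<'E'
from h import *
import cv2
st=ctrl.get_state();print(st["time"],st["eef_pos"],st["qpos"],st["opening"],st["contact_force"],st["wrist_torque"])
u=np.array([.599,-.3326])
for t in(0,20,40,55): 
    print(t);go([.599,-.3326,.22 if t<30 else .18],-29,t,1)
d=cams.read_camera("scene");a=d["color"][:,:,::-1][120:345,90:390]
cv2.imwrite("pics/s2.png",cv2.resize(a,None,fx=2.6,fy=2.6,interpolation=cv2.INTER_CUBIC))
E
```

```text
3.4 [0.57369891 0.01237658 0.20438393] [-1.55182221e-01  8.57260546e-02  1.85842151e+00 -5.02291589e-06
  1.19176955e+00 -1.38804157e+00] 0.17715655240213005 [ 0.19669894 -0.90142493 -1.99018832] [-0.02753425 -0.02200589 -0.00344661]
0
shift [0.013, -0.461, -1.057] turn [0.107, 0.001, 0.003] rows>= 8.3
20
shift [0.009, -0.439, -1.053] turn [0.106, -0.018, 0.225] rows>= 8.2
40
shift [0.131, -0.42, -1.05] turn [0.103, -0.036, 0.447] rows>= 8.2
55
shift [0.119, -0.409, -1.048] turn [0.099, -0.051, 0.613] rows>= 8.1
```

View pics/s2.png

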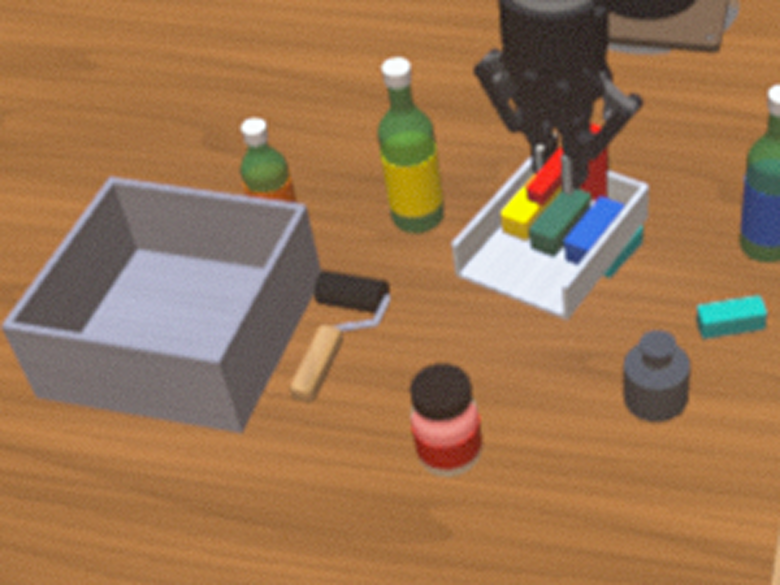

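{"name": "play_rows", "arguments": {
  "rows": [
    [0,[0,-0.02,-0.05],[0.01,0,0]],
    [0,[0,-0.06,-0.15],[0.02,0,0]],
    [0,[0,-0.11,-0.26],[0.03,0,0]],
    [0,[0,-0.165,-0.38],[0.04,0,0]],
    [0,[0,-0.22,-0.5],[0.05,0,0]],
    [0,[0,-0.275,-0.62],[0.065,0,0]],
    [0,[0,-0.33,-0.74],[0.08,0,0]],
    [0,[0,-0.38,-0.86],[0.09,0,0]],
    [0,[0,-0.42,-0.95],[0.1,0,0]],
    [0,[0,-0.44,-1.0],[0.107,0,0]]
  ]
}}

```text
time: 4.28
eef_pos: [0.5961, -0.3176, 0.1984]
tcp_rot: [-0.357, 0.611, 0.359, 0.609]
contact_force: [-1.0, 1.0, -3.2]
opening: 0.171
```

```bash
python3 - <<'E'
from h import *
st=ctrl.get_state();print(st["time"],st["eef_pos"],st["qpos"],st["contact_force"])
for t in(0,20,30,40,50,55,60): 
    print(t);go([.599,-.3326,.23 if t<25 else .2 if t<45 else .18],-29,t,1)
E
```

```text
4.2833 [ 0.59610046 -0.31755621  0.19843757] [-6.39021464e-01  3.14706417e-01  1.60260028e+00 -1.17369767e-03
  1.22721441e+00 -1.69981456e+00] [-0.9735223   0.95064871 -3.16334069]
0
shift [-0.042, -0.033, -0.039] turn [-0.002, -0.0, -0.002] rows>= 0.5
20
shift [-0.046, -0.011, -0.039] turn [-0.002, -0.0, 0.22] rows>= 2.8
30
shift [0.05, -0.001, -0.039] turn [-0.002, 0.0, 0.331] rows>= 4.2
40
shift [0.043, 0.008, -0.039] turn [-0.002, 0.0, 0.443] rows>= 5.6
50
shift [0.102, 0.015, -0.039] turn [-0.002, 0.001, 0.554] rows>= 7.0
55
shift [0.098, 0.019, -0.039] turn [-0.002, 0.001, 0.609] rows>= 7.7
60
shift [0.093, 0.022, -0.039] turn [-0.002, 0.001, 0.665] rows>= 8.4
```

{"name": "play_rows", "arguments": {
  "force": 100,
  "rows": [
    [0,[-0.04,-0.02,-0.02],[0.0,0,0.03]],
    [0,[-0.045,-0.015,-0.04],[0,0,0.1]],
    [0,[-0.046,-0.01,-0.04],[0,0,0.16]],
    [0,[-0.03,-0.01,-0.04],[0,0,0.22]],
    [0,[0,-0.005,-0.04],[0,0,0.28]],
    [0,[0.04,0,-0.04],[0,0,0.331]],
    [0,[0.04,0,-0.04],[0,0,0.331]]
  ]
}}

```text
time: 4.87
eef_pos: [0.5907, -0.3233, 0.1811]
tcp_rot: [-0.186, 0.681, 0.507, 0.494]
contact_force: [-0.1, 0.0, -4.9]
opening: 0.161
```

```bash
python3 - <<'E'
from h import *
st=ctrl.get_state();print(st["time"],st["eef_pos"],st["qpos"],st["contact_force"],st["wrist_torque"])
for t in(30,40,50,55,60): 
    print(t);go([.599,-.3326,.2 if t<45 else .18],-29,t,1)
E
```

```text
4.8667 [ 0.59071037 -0.32327446  0.1811446 ] [-0.62848206  0.62180996  1.27763773 -0.06188718  1.76975493 -1.6902706 ] [-0.11462522  0.02654188 -4.94106897] [-0.27945284 -0.46690128  0.01818646]
30
shift [-0.011, -0.002, -0.014] turn [0.001, 0.001, -0.005] rows>= 0.1
40
shift [-0.012, 0.009, -0.014] turn [0.001, 0.001, 0.106] rows>= 1.3
50
shift [0.043, -0.015, -0.014] turn [0.001, 0.001, 0.217] rows>= 2.7
55
shift [0.041, -0.009, -0.014] turn [0.001, 0.001, 0.273] rows>= 3.4
60
shift [0.038, -0.004, -0.014] turn [0.001, 0.0, 0.329] rows>= 4.1
```

{"name": "play_rows", "arguments": {
  "rows": [
    [0,[0,0,-0.01],[0,0,0.05]],
    [0,[0,0.005,-0.014],[0,0,0.11]],
    [0,[0.03,-0.01,-0.014],[0,0,0.17]],
    [0,[0.043,-0.015,-0.014],[0,0,0.22]],
    [0,[0.041,-0.01,-0.014],[0,0,0.27]],
    [0,[0.04,-0.005,-0.014],[0,0,0.31]],
    [0,[0.04,-0.005,-0.014],[0,0,0.31]],
    [0,[0.04,-0.005,-0.014],[0,0,0.31]],
    [0,[0.04,-0.005,-0.014],[0,0,0.31]],
    [0,[0.04,-0.005,-0.014],[0,0,0.31]]
  ]
}}

```text
time: 5.7
eef_pos: [0.5857, -0.3261, 0.1798]
tcp_rot: [-0.022, 0.707, 0.608, 0.362]
contact_force: [-0.1, 0.1, -2.0]
opening: 0.164
```

```bash
python3 - <<'E'
from h import *
import cv2
st=ctrl.get_state();print(st["time"],st["eef_pos"],st["qpos"],st["contact_force"],st["wrist_torque"])
for t in(30,40,50,55,60,65): 
    print(t);go([.599,-.3326,.18],-29,t,1)
d=cams.read_camera("scene");a=d["color"][:,:,::-1][120:345,70:370]
b=cams.read_camera("top")["color"][:,:,::-1][150:300,400:550]
A=cv2.resize(a,(400,300),interpolation=cv2.INTER_CUBIC);B=cv2.resize(b,(400,400))
c=np.zeros((400,800,3),np.uint8);c[:300,:400]=A;c[:,400:]=B
cv2.imwrite("pics/s3.png",c)
E
```

```text
5.7 [ 0.58574877 -0.32607047  0.17977336] [-0.62220257  0.87959784  1.02839684 -0.12448418  2.22970563 -1.70991063] [-0.10184486  0.14195386 -2.00824725] [-0.35989965 -0.55111663 -0.00854021]
30
shift [0.014, -0.055, 0.002] turn [0.0, -0.0, -0.305] rows>= 3.8
40
shift [0.019, -0.045, 0.002] turn [0.0, -0.0, -0.194] rows>= 2.4
50
shift [0.021, -0.034, 0.002] turn [0.0, -0.0, -0.083] rows>= 1.0
55
shift [0.021, -0.029, 0.002] turn [0.0, -0.0, -0.027] rows>= 0.3
60
shift [0.021, -0.023, 0.002] turn [0.0, -0.0, 0.028] rows>= 0.4
65
shift [0.021, -0.018, 0.002] turn [-0.0, -0.0, 0.084] rows>= 1.1
```

View pics/s3.png

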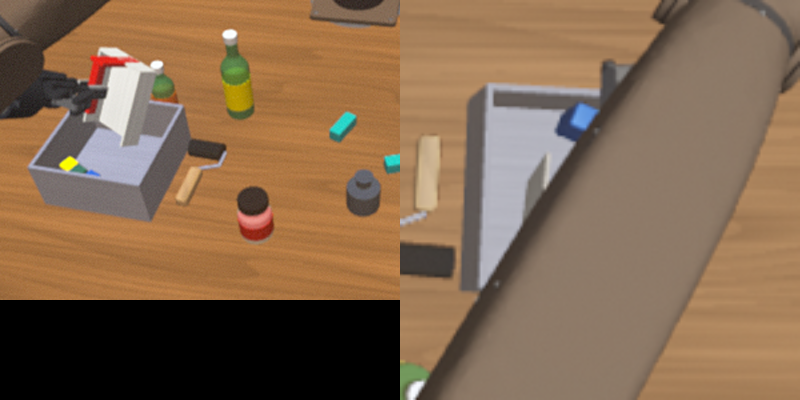

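```bash
python3 - <<'E'
from h import *
for t in(58,30,0): 
    go([.592,-.328,.25],-29,t,1)
E
```

```text
shift [-0.081, 0.187, 0.005] turn [0.0, -0.0, 0.006] rows>= 1.5
shift [-0.088, 0.157, 0.005] turn [0.0, -0.0, -0.306] rows>= 3.8
shift [-0.11, 0.133, 0.005] turn [0.0, -0.0, -0.639] rows>= 8.0
```

{"name": "play_rows", "arguments": {
  "rows": [
    [0,[-0.03,0.07,0],[0,0,0]],
    [0,[-0.081,0.187,0.005],[0,0,-0.05]],
    [0,[-0.083,0.18,0.005],[0,0,-0.12]],
    [0,[-0.085,0.17,0.005],[0,0,-0.2]],
    [0,[-0.088,0.157,0.005],[0,0,-0.28]],
    [0,[-0.09,0.15,0.005],[0,0,-0.36]],
    [0,[-0.1,0.145,0.005],[0,0,-0.44]],
    [0,[-0.105,0.14,0.005],[0,0,-0.52]],
    [0,[-0.11,0.135,0.005],[0,0,-0.6]],
    [0,[-0.11,0.133,0.005],[0,0,-0.639]]
  ]
}}

```text
time: 6.63
eef_pos: [0.5913, -0.3274, 0.2322]
tcp_rot: [-0.36, 0.609, 0.358, 0.61]
contact_force: [0.2, -0.4, -1.3]
opening: 0.165
```

```bash
python3 - <<'E'
from h import *
st=ctrl.get_state();print(st["time"],st["eef_pos"],st["qpos"],st["contact_force"],st["wrist_torque"],st["opening"])
# via over (0.60,0.0), then bay grip: bay(.561,.300)+5mm-10mm along x
for s,p,y in((1,[.60,.0,.25],-16),(1,[.556,.300,.25],-2.9),(1,[.556,.300,.0915],-2.9)):
    go(p,y,0,s)
E
```

```text
6.6333 [ 0.5913446  -0.32740117  0.23217654] [-6.55540234e-01  2.85339556e-01  1.57631600e+00  1.64734543e-04
  1.27549927e+00 -1.72048235e+00] [ 0.2439941  -0.35335651 -1.33043554] [0.02564734 0.03216396 0.03630937] 0.16487365814232455
shift [0.001, 0.504, 0.969] turn [-0.144, -0.001, 0.003] rows>= 7.9
shift [-0.002, 1.117, 1.772] turn [-0.29, -0.001, 0.003] rows>= 15.1
shift [0.526, 1.119, 1.773] turn [-0.29, -0.001, 0.003] rows>= 15.5
```

{"name": "play_rows", "arguments": {
  "rows": [
    [0,[0,0.03,0.06],[-0.01,0,0]],
    [0,[0,0.08,0.16],[-0.02,0,0]],
    [0,[0,0.14,0.28],[-0.04,0,0]],
    [0,[0,0.2,0.4],[-0.06,0,0]],
    [0,[0,0.26,0.52],[-0.08,0,0]],
    [0,[0,0.32,0.64],[-0.1,0,0]],
    [0,[0,0.38,0.76],[-0.12,0,0]],
    [0,[0,0.44,0.88],[-0.135,0,0]],
    [0,[0,0.504,0.969],[-0.144,0,0.003]]
  ]
}}

```text
time: 7.38
eef_pos: [0.6, 0.0034, 0.2307]
tcp_rot: [-0.423, 0.565, 0.429, 0.563]
contact_force: [-0.3, 0.2, -0.8]
opening: 0.166
```

```bash
python3 - <<'E'
from h import *
import cv2
st=ctrl.get_state();print(st["time"],st["eef_pos"],st["contact_force"])
go([.556,.300,.25],-2.9,0,1)
b=cams.read_camera("top")["color"][:,:,::-1]
c=np.vstack([cv2.resize(b[165:285,405:525],(560,560),interpolation=cv2.INTER_CUBIC)])
cv2.imwrite("pics/t4.png",c)
E
```

```text
7.3833 [0.60004875 0.00335718 0.23068239] [-0.32239148  0.15157169 -0.79849487]
shift [0.004, 0.411, 0.911] turn [-0.144, 0.002, -0.005] rows>= 7.2
```

View pics/t4.png

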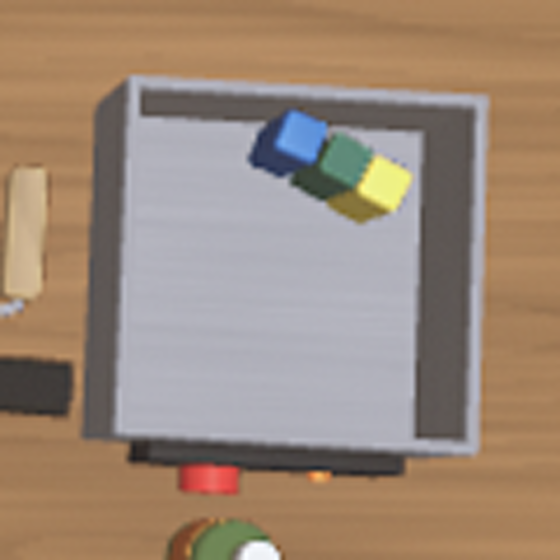

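The three bars (blue 300,135; green 345,160; yellow 385,185) stand on end inside the tank. I'm now moving above the bay.

{"name": "play_rows", "arguments": {
  "rows": [
    [0,[0,0.03,0.06],[-0.01,0,0]],
    [0,[0,0.07,0.16],[-0.02,0,0]],
    [0,[0,0.12,0.28],[-0.04,0,0]],
    [0,[0,0.18,0.4],[-0.06,0,0]],
    [0,[0,0.23,0.52],[-0.08,0,0]],
    [0,[0,0.28,0.64],[-0.1,0,0]],
    [0,[0,0.34,0.76],[-0.12,0,0]],
    [0,[0,0.39,0.86],[-0.135,0,0]],
    [0,[0,0.411,0.911],[-0.144,0,0]],
    [0,[0,0.411,0.911],[-0.144,0,0]]
  ]
}}

```text
time: 8.27
eef_pos: [0.5556, 0.3003, 0.2317]
tcp_rot: [-0.485, 0.513, 0.491, 0.511]
contact_force: [0.1, -0.7, -1.2]
opening: 0.172
```

```bash
python3 - <<'E'
from h import *
import cv2
st=ctrl.get_state();print(st["time"],st["eef_pos"],st["qpos"],st["contact_force"])
go([.556,.300,.0915],-2.9,0,1)
d=cams.read_camera("wrist");a=d["color"][:,:,::-1].copy()
X=np.array([np.cos(np.radians(-2.9)),np.sin(np.radians(-2.9)),0]);Y=np.array([-X[1],X[0],0]);B=np.array([.561,.300,.0195])
def dot(p,c):
    u=proj(d,p);cv2.circle(a,tuple(int(round(v)) for v in u),3,c,-1);return u
for x,y in((-.085,-.065),(-.085,.065),(.095,-.065),(.095,.065),(0,0)):dot(B+x*X+y*Y,(255,0,255))
print([np.round(proj(d,B+x*X+y*Y)) for x,y in((-.085,-.065),(-.085,.065))])
cv2.imwrite("pics/w5.png",a);pickle.dump((d,st),open("w5.pkl","wb"))
E
```

```text
8.2667 [0.55560485 0.30032102 0.231682  ] [ 0.33235845  0.19487733  1.68532483  0.00717387  1.26798036 -1.19265489] [ 0.13598627 -0.71900303 -1.16419576]
shift [0.531, -0.006, -0.003] turn [0.002, 0.002, -0.006] rows>= 3.8
[array([240., 126.]), array([388., 127.])]
```

View pics/w5.png

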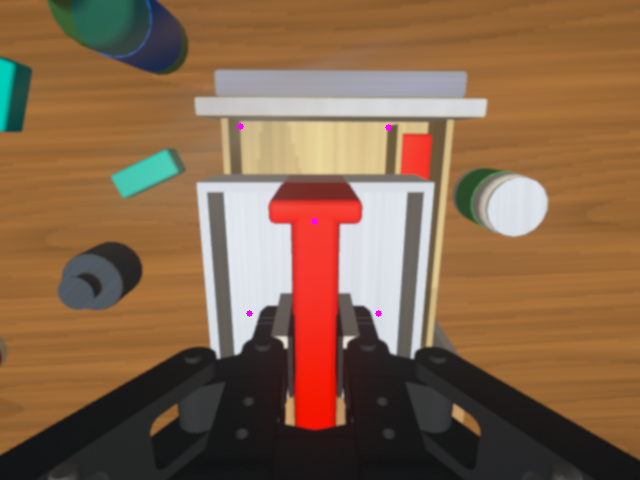

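{"name": "play_rows", "arguments": {
  "rows": [
    [0,[0.06,0,0],[0,0,0]],
    [0,[0.16,-0.005,0],[0,0,0]],
    [0,[0.26,-0.006,-0.003],[0,0,0]],
    [0,[0.35,-0.006,-0.003],[0,0,0]],
    [0,[0.42,-0.006,-0.003],[0,0,0]],
    [0,[0.46,-0.006,-0.003],[0,0,0]],
    [0,[0.49,-0.006,-0.003],[0,0,0]],
    [0,[0.51,-0.006,-0.003],[0,0,0]],
    [0,[0.522,-0.006,-0.003],[0,0,0]],
    [0,[0.522,-0.006,-0.003],[0,0,0]]
  ]
}}

```text
time: 9.15
eef_pos: [0.5586, 0.2958, 0.0752]
tcp_rot: [-0.484, 0.514, 0.489, 0.512]
contact_force: [-0.7, -0.4, -1.8]
opening: 0.163
```

```bash
python3 - <<'E'
from h import *
import cv2
st=ctrl.get_state();print(st["time"],st["eef_pos"],st["contact_force"],st["wrist_torque"])
d=cams.read_camera("scene");a=d["color"][:,:,::-1][165:415,370:550]
cv2.imwrite("pics/s6.png",cv2.resize(a,None,fx=2.4,fy=2.4,interpolation=cv2.INTER_CUBIC))
E
```

```text
9.15 [0.55864087 0.29577019 0.07518379] [-0.70344728 -0.43239499 -1.77977095] [ 0.00932648 -0.01807478 -0.02312472]
```

View pics/s6.png

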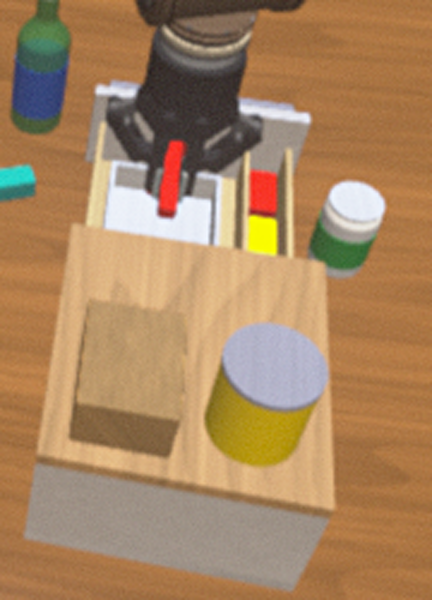

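{"name": "play_rows", "arguments": {
  "rows": [
    [0,[0.004,0,0.01],[0,0,0]],
    [0,[0.007,0,0.01],[0,0,0]],
    [20,[0.007,0,0.01],[0,0,0]],
    [30,[0.007,0,0.01],[0,0,0]],
    [40,[0.007,0,0.01],[0,0,0]],
    [50,[0.007,0,0.01],[0,0,0]],
    [50,[0.007,0,0.01],[0,0,0]],
    [50,[0.007,0,0.01],[0,0,0]],
    [50,[-0.05,0,0.01],[0,0,0]],
    [50,[-0.15,0,0.01],[0,0,0]]
  ]
}}

```text
time: 10.03
eef_pos: [0.5555, 0.2976, 0.1155]
tcp_rot: [-0.482, 0.517, 0.49, 0.509]
contact_force: [-0.5, -0.7, -0.8]
opening: 0.5
```

{"name": "play_rows", "arguments": {
  "rows": [
    [50,[-0.1,0,0],[0,0,0]],
    [50,[-0.2,0,0],[0,0,0]],
    [30,[-0.3,0,0],[0,0,0]],
    [0,[-0.4,0,0],[0,0,0]],
    [0,[-0.4,0,0],[0,0,0]]
  ]
}}

```text
time: 10.45
eef_pos: [0.5628, 0.2995, 0.2485]
tcp_rot: [-0.486, 0.51, 0.487, 0.517]
contact_force: [0.7, 1.4, 2.0]
opening: 0.08
```

```bash
python3 - <<'E'
from h import *
import cv2
st=ctrl.get_state();print(st["time"],st["eef_pos"],st["contact_force"],st["wrist_torque"],st["opening"])
d=cams.read_camera("wrist");a=d["color"][:,:,::-1].copy()
cv2.imwrite("pics/w7.png",a)
P=np.array([.4457,.3233,.092]);X=np.array([.9987,-.0506,0])
print("pull pred",proj(d,P+[0,0,.006]))
for s in (1,-1):
  for z,o in((.25,-.06),(.10,-.06)):
    go(P+o*X-[0,0,0]+[0,0,z-.092],-2.9,0,s)
E
```

```text
10.45 [0.56281679 0.29947161 0.24846899] [0.73717646 1.3766662  2.01497934] [0.0245082  0.00677618 0.00485223] 0.07975197352739868
pull pred [338.50339042  62.3820699 ]
shift [0.046, 0.59, 0.059] turn [-0.002, 0.004, 0.001] rows>= 4.3
shift [0.546, 0.591, 0.056] turn [-0.002, 0.004, 0.001] rows>= 5.8
shift [0.046, 0.59, 0.059] turn [1.998, 0.002, -0.007] rows>= 25.1
shift [0.546, 0.591, 0.056] turn [1.998, 0.002, -0.007] rows>= 25.1
```

View pics/w7.png

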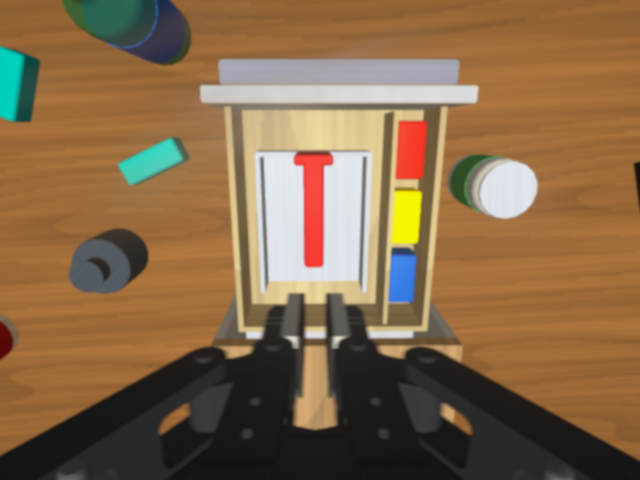

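{"name": "play_rows", "arguments": {
  "rows": [
    [0,[0.0,0.05,0.01],[0,0,0]],
    [0,[0.0,0.17,0.02],[0,0,0]],
    [0,[0.0,0.3,0.03],[0,0,0]],
    [0,[0.02,0.43,0.04],[0,0,0]],
    [0,[0.046,0.55,0.05],[0,0,0]],
    [0,[0.1,0.59,0.06],[0,0,0]],
    [0,[0.22,0.59,0.06],[0,0,0]],
    [0,[0.35,0.59,0.06],[0,0,0]],
    [0,[0.48,0.59,0.06],[0,0,0]],
    [0,[0.566,0.59,0.06],[0,0,0]]
  ]
}}

```text
time: 11.33
eef_pos: [0.3792, 0.3247, 0.0662]
tcp_rot: [-0.483, 0.516, 0.49, 0.51]
contact_force: [-0.5, 0.5, -0.7]
opening: 0.003
```

```bash
python3 - <<'E'
from h import *
st=ctrl.get_state();print(st["time"],st["eef_pos"],st["qpos"],st["contact_force"],st["opening"])
P=np.array([.4457,.3233,.094]);X=np.array([.9987,-.0506,0])
for o in(-.04,-.011,.05,.12,.165,.17):print(o);go(P+o*X,-2.9,0,1)
E
```

```text
11.3333 [0.37915082 0.32466744 0.06620902] [ 0.50139771  0.11279674  2.11281109  0.00784664  0.92751004 -1.02101299] [-0.50373566  0.46499592 -0.72458351] 0.002890602426261547
-0.04
shift [-0.03, -0.088, 0.007] turn [-0.002, -0.0, -0.008] rows>= 0.7
-0.011
shift [-0.032, -0.185, 0.007] turn [-0.002, -0.0, -0.008] rows>= 1.3
0.05
shift [-0.034, -0.388, 0.008] turn [-0.002, -0.0, -0.008] rows>= 2.8
0.12
shift [-0.037, -0.621, 0.008] turn [-0.002, -0.0, -0.008] rows>= 4.5
0.165
shift [-0.039, -0.771, 0.009] turn [-0.002, -0.0, -0.008] rows>= 5.6
0.17
shift [-0.04, -0.788, 0.009] turn [-0.002, -0.0, -0.008] rows>= 5.7
```

{"name": "play_rows", "arguments": {
  "rows": [
    [0,[-0.03,-0.08,0.007],[0,0,-0.008]],
    [0,[-0.03,-0.14,0.007],[0,0,-0.008]],
    [0,[-0.032,-0.17,0.007],[0,0,-0.008]],
    [0,[-0.032,-0.19,0.007],[0,0,-0.008]],
    [0,[-0.032,-0.215,0.007],[0,0,-0.008]],
    [0,[-0.033,-0.245,0.007],[0,0,-0.008]],
    [0,[-0.033,-0.28,0.008],[0,0,-0.008]],
    [0,[-0.033,-0.315,0.008],[0,0,-0.008]],
    [0,[-0.034,-0.35,0.008],[0,0,-0.008]],
    [0,[-0.034,-0.385,0.008],[0,0,-0.008]]
  ]
}}

```text
time: 12.17
eef_pos: [0.4991, 0.3225, 0.0808]
tcp_rot: [-0.487, 0.511, 0.486, 0.515]
contact_force: [-1.8, -0.2, -0.4]
opening: 0.0
```

{"name": "play_rows", "arguments": {
  "rows": [
    [0,[0,-0.035,0],[0,0,0]],
    [0,[0,-0.07,0],[0,0,0]],
    [0,[0,-0.105,0],[0,0,0]],
    [0,[0,-0.14,0],[0,0,0]],
    [0,[0,-0.175,0],[0,0,0]],
    [0,[0,-0.21,0],[0,0,0]],
    [0,[0,-0.245,0],[0,0,0]],
    [0,[0,-0.27,0],[0,0,0]],
    [0,[0,-0.29,0],[0,0,0]],
    [0,[0,-0.31,0],[0,0,0]]
  ]
}}

```text
time: 13.0
eef_pos: [0.5917, 0.3174, 0.0813]
tcp_rot: [-0.487, 0.511, 0.486, 0.515]
contact_force: [-0.8, -0.8, 0.2]
opening: -0.002
```

```bash
python3 - <<'E'
from h import *
st=ctrl.get_state();print(st["time"],st["eef_pos"],st["qpos"],st["contact_force"],st["opening"])
P=np.array([.4457,.3233,.094]);X=np.array([.9987,-.0506,0])
for o in(.15,.165,.17):print(o);go(P+o*X,-2.9,0,1)
E
```

```text
13.0 [0.5916828  0.31740275 0.08129026] [ 3.41346263e-01  4.25001703e-01  1.68848757e+00  5.67919428e-04
  1.02194936e+00 -1.17617560e+00] [-0.81306089 -0.81848137  0.15425245] -0.002050519617362897
0.15
shift [0.021, -0.013, -0.005] turn [-0.002, 0.002, 0.004] rows>= 0.2
0.165
shift [0.021, -0.063, -0.005] turn [-0.002, 0.002, 0.004] rows>= 0.5
0.17
shift [0.021, -0.08, -0.005] turn [-0.002, 0.002, 0.004] rows>= 0.6
```

{"name": "play_rows", "arguments": {
  "rows": [
    [0,[0,-0.015,0],[0,0,0]],
    [0,[0,-0.03,0],[0,0,0]],
    [0,[0,-0.04,0],[0,0,0]],
    [0,[0,-0.05,0],[0,0,0]],
    [0,[0,-0.06,0],[0,0,0]],
    [0,[0,-0.065,0],[0,0,0]],
    [0,[0,-0.07,0],[0,0,0]]
  ]
}}

```text
time: 13.58
eef_pos: [0.612, 0.3164, 0.0813]
tcp_rot: [-0.487, 0.511, 0.486, 0.515]
contact_force: [-1.1, 0.8, 0.7]
opening: -0.001
```

{"name": "play_rows", "arguments": {
  "rows": [
    [0,[0,-0.005,0],[0,0,0]],
    [0,[0,-0.01,0],[0,0,0]],
    [0,[0,-0.015,0],[0,0,0]],
    [0,[0,-0.02,0],[0,0,0]],
    [0,[0,-0.02,0],[0,0,0]]
  ]
}}

```text
time: 14.0
eef_pos: [0.6141, 0.3163, 0.0813]
tcp_rot: [-0.485, 0.514, 0.488, 0.512]
contact_force: [-12.3, -1.1, 7.6]
opening: 0.001
```

{"name": "play_rows", "arguments": {
  "rows": [
    [0,[0,0.03,0],[0,0,0]],
    [0,[0,0.1,0],[0,0,0]],
    [0,[0,0.2,0],[0,0,0]],
    [0,[-0.1,0.25,0],[0,0,0]],
    [0,[-0.22,0.25,0],[0,0,0]],
    [0,[-0.34,0.25,0],[0,0,0]],
    [0,[-0.46,0.25,0],[0,0,0]],
    [0,[-0.55,0.25,0],[0,0,0]],
    [0,[-0.55,0.25,0],[0,0,0]],
    [0,[-0.55,0.25,0],[0,0,0]]
  ]
}}

```text
time: 14.83
eef_pos: [0.5435, 0.3202, 0.2491]
tcp_rot: [-0.488, 0.509, 0.485, 0.518]
contact_force: [0.5, -0.1, -1.0]
opening: -0.0
```

```bash
python3 - <<'E'
from h import *
import cv2
st=ctrl.get_state();print(st["time"],st["eef_pos"],st["contact_force"])
d=cams.read_camera("wrist");a=d["color"][:,:,::-1][:300,:]
b=cams.read_camera("top")["color"][:,:,::-1][90:310,140:540]
c=np.zeros((600,640,3),np.uint8);c[:240]=cv2.resize(a,(512,240)).copy() if 0 else cv2.copyMakeBorder(cv2.resize(a,(512,240)),0,0,0,128,cv2.BORDER_CONSTANT)
c[240:592]=cv2.resize(b,(640,352),interpolation=cv2.INTER_CUBIC)
cv2.imwrite("pics/f8.png",c)
E
```

```text
14.8333 [0.54347619 0.3202287  0.24909528] [ 0.54894636 -0.07667598 -0.96808935]
```

View pics/f8.png

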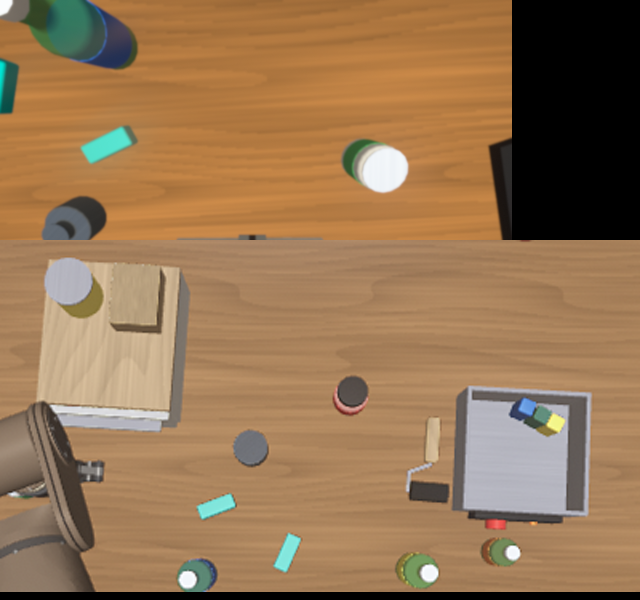

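```bash
python3 - <<'E'
from h import *
d=pickle.load(open("d0.pkl","rb"))["top"]
print(back(d,140+161/1.6,90+190/1.6,.098))
# expected pull right end when shut: chest front right corner (.6505,.2124), pull end at y -85, 30 in front
X=np.array([.9987,-.0506]);Y=np.array([.0506,.9987])
print(np.array([.656,.3122])-.03*X-.085*Y)
print(ctrl.get_state()["time"])
print(ctrl.sign_off())
E
```

```text
[0.6236923  0.22768112 0.098     ]
[0.621738  0.2288285]
14.9333
the job is handed in; nothing more can be done
None
```

I tipped the three wax bars into the tank, set the empty tray upright in the wide bay and pushed the drawer shut. I handed the job in at about 15 s, with the gripper well clear. No verdict is reported, so this rests on my own checks.

- **Wax bars:** the last top picture shows blue, green and yellow all inside the tank. They stand on end in its far corner, which leaves them below the rim.
- **Tray:** the wrist picture before closing showed it level and square on the bay floor. I could not see it once the drawer was shut.
- **Drawer:** it stopped against about 12 N. The pull's edge measured within about 2 mm of its shut position in the last picture; the limit is 8 mm.
- **Other things:** in the last picture the bottles, jar, weight, tin and ink roller all stand, and none looks moved. I judged this by eye and did not measure it.

No check failed or disagreed. The gripper touched nothing after it pulled back; the last wrist readings were about 1 N.

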